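Fit the round-knife cartridge to the knife post

TASK

Fit the tall round-knife cartridge to the knife post: take it out of the rack and slide its dovetail tongue down the post's dovetail way until it is fully home on the stop and the sprung catch has clicked out over it, then let go. Leave the short razor cartridge in its bay.

Things in the scene. Friction and masses are not known exactly. Their poses are not given: they have to be found in the camera images.
- round_knife: The cartridge to fit: upright aluminium block 145 tall, 44 wide (y -22 to 22), 34 thick (x -18 front to +16 back); its foot is a fork with a round steel knife between the cheeks (edge 9 ahead of the front). Origin: centre of the flat foot's underside; z up, -x is its front. About 0.3 kg; it stands by itself on the bench.
- knife_grip (a point): Middle of the round-knife cartridge's plain top part (z=108 to 145), 127 above its foot: grip here, level with this point, by front and back (34 wide) or by the sides (44 wide). Axes as the cartridge's. Lower down the tongue stands out at the back.
- tongue_foot (a point): Middle of the lower end of the dovetail tongue on the round-knife cartridge's back, 50 above its foot. The tongue reaches up to z=98; it widens from 27.6 at x=18 to 38 at x=27 (its back face); its lowest 8 mm taper inwards as a lead-in.
- razor_knife: The other cartridge, to be left: same width and tongue but only 112 tall, with a flat slanted razor on the front of its foot. Origin: centre of the foot's underside.
- rack: Fixed rack, three bays side by side along its y (centres y = -55, 0, 55), each 50 wide between upright sheets 72 deep (x) with tops at z=140; open at front (-x), back and top. Origin: centre of its underside. No finger fits beside a cartridge: take it by front and back and lift it straight up 145 before moving aside.
- rack_middle (a point): Centre of the middle bay's floor, 8 above the bench. The cartridges stand on the bay floors, fronts to the rack's front. The bench to the rack's left, round x=0.47 y=-0.06 (world), is free: there a cartridge can be stood down and taken again by its sides.
- knife_post: Fixed grey post on a base 114 x 110 x 12 with a small anvil roller (top z=33) across it. Origin: centre of the base's underside; -x is the front with the dovetail way, z up. The column behind the way is 66 wide, x=8 to 40, and rises to z=178: no finger fits behind a cartridge there, it can be held only by its sides.
- way_mouth (a point): Centre of the top end of the dovetail way, on its floor (the column's face), 174 above the bench; axes as the post's. The way runs straight down 88 to a stop; 9 deep, about 1 mm wider than the tongue each side, its top 12 mm flared by 3.6 each side. The tongue enters from above, cartridge upright and facing as the post.
- cartridge_seat (a point): Where the cartridge's origin (foot) stands when fully home: 36 above the bench, 27.7 in front (-x) of the way's floor; axes as the post's. The way down to it is straight along z.
- catch (a joint): Sprung catch, a steel rocker in a slot of the column, rad: 0 = out, about 0.1 = pushed back by the tongue (0.32 at most). The tongue coming down meets its sloped nose some 60 mm above home; at home it springs out over the tongue's top edge and holds it. Sliding past it takes a downward push of about 3 to 15 N besides the weight.
- catch_nose (a point): Lower front edge of the catch's nose, 136 above the bench, 5.5 in front of the way's floor when out; 2 above the tongue's top edge when the cartridge is home.

How it is judged:
By the outcome, as a careful person would: the job done as asked, in the order asked, and still so for the second after the job is handed in, with the robot touching nothing.
It also fails if it takes over 58 s, if anything falls off the work surface, if the arm or the gripper's body presses on something with over 40 N, if the wrist force passes 120 N, or if a joint passes its speed limit or range.

ROBOT

A 6-joint arm with a two-finger parallel gripper is mounted at the origin on a cart in front of the work surface, level with it; the furniture and walls round the work are solid. World frame = base frame: x ahead of the robot, y to its left, z up, the work surface at z = 0. Lengths are in mm, angles in rad, forces in N, time in s.
With the tool pointing down it reaches from about 350 to 925 mm from the base axis. Payload 6.4 kg.
Tool frame: the origin (TCP) lies at the very end of the fingers, on their centre line; the grasp point (between the pads) lies 19 mm behind it; z points along the fingers, y is the line along which they close (so a half turn about z gives the same grasp; the last joint's range is limited). The gripper opens to 94 mm and grips with 3 to 60 N. Pads are 16 mm wide; open, the fingers measure 119 mm over their backs; the gripper's body (75 mm by 177 mm) begins 78 mm behind the grasp point.
Start: joints at [0.956, 0.245, 1.558, -0, 1.339, -0.174], TCP at [277.33, 587.879, 205.455] pointing down, gripper open.
Joint ranges: [-3.13, 3.13], [-1.02, 2.26], [0.13, 2.54], [-0.95, 4.09], [0.21, 2.88], [-2.74, 2.74]. Speed limits (rad/s): [2.57, 2.57, 3.14, 3.14, 3.14, 3.14].

INTERFACE

Orientations are given as a unit quaternion [w, x, y, z].
In Python, from plant import * gives the robot as it stands. The module is installed in compiled form; this text tells all that it offers.
- The arm moves only by the tool jog_arm, never from a script. Its argument "increments" is text: rows parted by semicolons, each of 7 numbers parted by spaces: the turn, a rotation vector about the tool's x, y, z in rad, then the shift along the tool's x, y, z in mm, then the finger opening in mm, from 0 to 94. In form: ax ay az tx ty tz gripper; .... A call has 1 to 20 rows; each row shifts and turns the commanded pose from where the row before left it, along the tool's axes as they then stand; what a row does not reach is not made up. A row lasts 1/8 s, in which the tool goes at most 62.5 mm and 10.7 degrees, less where a joint would pass 70% of its speed; a pose out of reach is approached as far as the arm can. A call with a gripper value outside its range is refused whole. The fingers move at their own pace and stop on an object; the grip force is fixed at half the most. Time passes only in rows, so rows that do not move let the fingers close. It gives the time, the measured TCP pose, the force, the opening and the grip force at its end, in the units of the state.
- state(): the state, without advancing time (a new reading comes with each control period).
- get_image(name): name is "scene" or "top" or "wrist"; returns (picture, depth): 384x512x3 uint8, red, green, blue; 384x512 float32, mm along the optical axis (not along the pixel's ray), 0 where there is no reading.
- camera_info(name): a dict with "fovy" (degrees; the focal length in pixels is half the picture's height over the tangent of half this angle, whatever the lens; pixels are square), "cx", "cy" (the principal point, pixels), "R" (3x3) and "t" (3): a world point X has camera coordinates R X + t; the wrist camera has in their place "T_tool_cam" (4x4, takes a point from camera to tool coordinates, whose origin is the TCP and whose axes are the flange's). Camera axes: x right, y down, z forward; pixel columns grow to the right and rows downward; lengths in mm; the calibration is good to about 2 mm. A picture is of the moment at which its call begins: read the wrist's pose just before it. camera_info takes no time and is no camera call.
- hand_in(): hands the job in; it is judged then, once.
The state is a dict: "t": time; "joint_pos": joint angles; "dq": joint speeds; "tau": joint torques, N m; "position": TCP position; "tool_rot": TCP orientation; "force": force on the tool from outside, world axes, zero at the start; "moment": the same for the moment, N m; "finger_gap": opening from 0.0 (shut) to 1.0 (fully open); "grip_force": force on a finger pad.
Only numpy, scipy, OpenCV 4.12 (cv2) and the standard library are available. Lean on these libraries where they do the work, as an engineer would, in place of code of your own. Each camera call takes 0.05 s, during which the arm holds its last target. There are 200 camera calls.

## Working session

There is one attempt and no reset: what is moved stays moved. The work goes in short steps, Python scripts to look and compute and a tool call to move; the robot and the scene stay as the last step left them, time stands still between calls to the robot, and variables do not carry over. Pictures are saved under pics/ and viewed, at most 13 in all, crops included, and the job is handed in when it is done.

Besides the shell and the picture viewer there is one more tool, called after "Call:" as a command line: name --argument value ..., lists and objects as JSON in quotes. jog_arm: Moves the arm, as the interface text tells. Its arguments: {"type":"object","properties":{"increments":{"type":"string"}},"required":["increments"]}

```bash
mkdir -p pics
python3 - <<'E'
from plant import *
import cv2, numpy as np
s=state(); print(s)
for n in ("scene","top"):
    im,d=get_image(n); cv2.imwrite(f"pics/{n}0.png",im[:,:,::-1]); np.save(f"pics/{n}0.npy",d)
    print(n,camera_info(n))
print(camera_info("wrist"))
a=cv2.imread("pics/scene0.png");b=cv2.imread("pics/top0.png")
cv2.imwrite("pics/both0.png",cv2.resize(np.vstack([a,b]),(800,1200))[:600])
E
```

```text
{'t': 0.0, 'joint_pos': array([ 9.55909459e-01,  2.45791416e-01,  1.55898174e+00, -4.21699479e-05,
        1.33869876e+00, -1.74127181e-01]), 'dq': array([-0.00151259,  0.00036487,  0.00107596, -0.0004914 ,  0.00017592,
       -0.00117796]), 'tau': array([-2.51438149e-03, -4.15853727e+01, -3.14590001e+01,  6.83369231e-02,
        3.35584022e-02, -1.16521360e-04]), 'position': array([276.98204585, 587.37748144, 204.37720648]), 'tool_rot': array([-3.42209816e-04,  2.18595447e-01,  9.75815119e-01, -8.75336707e-04]), 'force': array([-0.88768795,  0.21957879, -0.43939048]), 'moment': array([-0.00042722,  0.02497778, -0.01008428]), 'grip_force': 0.0, 'finger_gap': 0.9985996204246179}
scene {'fovy': 53.9653962799082, 'cx': 259.29694578353013, 'cy': 195.42537714884705, 'R': array([[-0.88143211, -0.4722608 , -0.00686808],
       [-0.2704409 ,  0.51656844, -0.81241539],
       [ 0.38721978, -0.7142316 , -0.58303865]]), 't': array([485.03525905, 316.2377431 , 658.91757582])}
top {'fovy': 44.03999379991421, 'cx': 258.63262125182354, 'cy': 191.1481354384958, 'R': array([[-0.01882282, -0.99981051,  0.00496496],
       [-0.99282421,  0.0181043 , -0.11820457],
       [ 0.11809229, -0.00715428, -0.99297685]]), 't': array([ -79.28542101,  604.05776527, 1229.37561581])}
{'fovy': 62.49995757289142, 'cx': 252.75730526361568, 'cy': 191.54537291836792, 'T_tool_cam': array([[-2.21625549e-04, -9.67660589e-01, -2.52255695e-01,
         7.25868843e+01],
       [ 9.99999973e-01, -1.97853589e-04, -1.19602545e-04,
         1.25565470e+00],
       [ 6.58249744e-05, -2.52255715e-01,  9.67660607e-01,
        -1.79328323e+02],
       [ 0.00000000e+00,  0.00000000e+00,  0.00000000e+00,
         1.00000000e+00]])}
```

View pics/scene0.png

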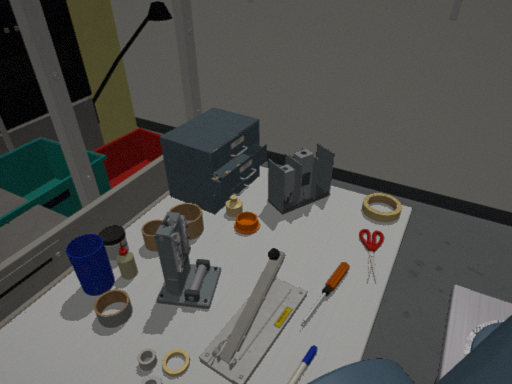

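View pics/top0.png

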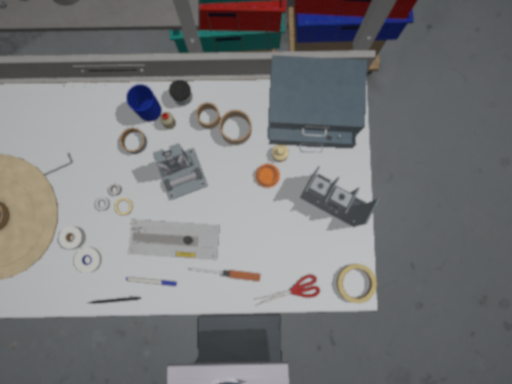

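```bash
cat > h.py <<'E'
import numpy as np, cv2
from plant import *
def world(name,d,st=None):
    c=camera_info(name); f=192/np.tan(np.radians(c['fovy'])/2)
    v,u=np.mgrid[0:384,0:512].astype(float)
    P=np.stack([(u-c['cx'])/f*d,(v-c['cy'])/f*d,d],-1)
    if name=='wrist':
        from scipy.spatial.transform import Rotation as R
        q=st['tool_rot']; M=R.from_quat([q[1],q[2],q[3],q[0]]).as_matrix(); T=c['T_tool_cam']
        return (P@T[:3,:3].T+T[:3,3])@M.T+st['position']
    return (P-c['t'])@c['R']
def proj(name,X):
    c=camera_info(name); f=192/np.tan(np.radians(c['fovy'])/2)
    p=np.asarray(X,float)@c['R'].T+c['t']; return p[...,:2]/p[...,2:]*f+[c['cx'],c['cy']]
E
python3 - <<'E'
from h import *
a=cv2.imread("pics/top0.png"); d=np.load("pics/top0.npy"); W=world("top",d)
A=cv2.resize(a[160:235,290:390],(800,600),interpolation=cv2.INTER_CUBIC)
B=cv2.resize(a[135:210,140:240],(800,600),interpolation=cv2.INTER_CUBIC)
cv2.imwrite("pics/crop.png",cv2.resize(np.hstack([A,B]),(800,300)))
Z=W[...,2]; print("bench",np.median(Z[230:260,240:330]))
for nm,(r0,r1,c0,c1) in dict(rack=(168,228,298,378),post=(140,202,150,212)).items():
    z=Z[r0:r1,c0:c1]; h,e=np.histogram(z[z>5],bins=range(0,220,6)); print(nm,list(zip(e,h)))
    m=np.zeros_like(Z,bool); m[r0:r1,c0:c1]=1
    for lo,hi in ((100,114),(114,126),(134,146),(148,158),(170,184),(28,40),(8,16)):
        k=(m&(Z>lo)&(Z<hi)).astype(np.uint8)
        n,l,s,ce=cv2.connectedComponentsWithStats(k)
        for i in range(1,n):
            if s[i,4]>12:
                p=W[l==i]; print(' ',lo,hi,s[i],p.mean(0).round(1),cv2.minAreaRect(p[:,:2].astype(np.float32)))
E
```

```text
bench 0.4169386196780523
rack [(np.int64(0), np.int64(103)), (np.int64(6), np.int64(474)), (np.int64(12), np.int64(122)), (np.int64(18), np.int64(24)), (np.int64(24), np.int64(19)), (np.int64(30), np.int64(25)), (np.int64(36), np.int64(30)), (np.int64(42), np.int64(22)), (np.int64(48), np.int64(30)), (np.int64(54), np.int64(21)), (np.int64(60), np.int64(30)), (np.int64(66), np.int64(37)), (np.int64(72), np.int64(33)), (np.int64(78), np.int64(33)), (np.int64(84), np.int64(38)), (np.int64(90), np.int64(46)), (np.int64(96), np.int64(42)), (np.int64(102), np.int64(72)), (np.int64(108), np.int64(62)), (np.int64(114), np.int64(144)), (np.int64(120), np.int64(176)), (np.int64(126), np.int64(31)), (np.int64(132), np.int64(84)), (np.int64(138), np.int64(190)), (np.int64(144), np.int64(37)), (np.int64(150), np.int64(215)), (np.int64(156), np.int64(21)), (np.int64(162), np.int64(0)), (np.int64(168), np.int64(0)), (np.int64(174), np.int64(0)), (np.int64(180), np.int64(0)), (np.int64(186), np.int64(0)), (np.int64(192), np.int64(0)), (np.int64(198), np.int64(0)), (np.int64(204), np.int64(0)), (np.
[... 3204 characters left out ...]
93359375, 127.78956604003906), (8.404586791992188, 25.393892288208008), 20.83911895751953)
  148 158 [165 159   9   5  15] [665.8 124.4 152.5] ((665.03076171875, 126.31134033203125), (5.286849498748779, 20.989206314086914), 22.275680541992188)
  170 184 [153 143  30  25 330] [676.8 125.9 176.8] ((676.4215087890625, 126.19352722167969), (40.4721565246582, 68.9708480834961), 20.574066162109375)
  28 40 [164 168  38  23 262] [639.1 113.5  33. ] ((640.1389770507812, 112.0093994140625), (30.528627395629883, 101.72606658935547), 20.178173065185547)
  8 16 [159 148  49  52 708] [644.8 108.5  12. ] ((655.7803344726562, 118.70365905761719), (115.56365966796875, 109.76863098144531), 20.42881202697754)
```

View pics/crop.png

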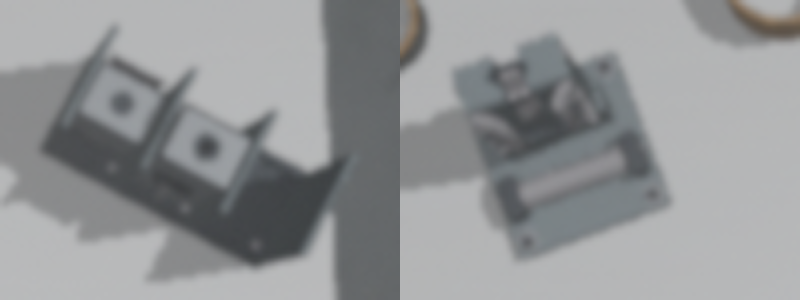

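Call:
jog_arm --increments "0 0 0 -39 -18 -10 94;0 0 0 -39 -18 -10 94;0 0 0 -39 -18 -10 94;0 0 0 -39 -18 -10 94;0 0 0 -39 -18 -10 94;0 0 0 -39 -18 -10 94;0 0 0 -39 -18 -10 94;0 0 0 -39 -18 -10 94;0 0 0 -39 -18 -10 94;0 0 0 -39 -18 -10 94;0 0 0 -39 -18 -10 94;0 0 0 -39 -18 -10 94;0 0 0 -39 -18 -10 94;0 0 0 -39 -18 -10 94;0 0 0.18 0 0 0 94;0 0 0.18 0 0 0 94;0 0 0.18 0 0 0 94;0 0 0.18 0 0 0 94;0 0 0 0 0 0 94;0 0 0 0 0 0 94"

```text
t: 2.6
position: [663.5, 127.0, 345.1]
tool_rot: [-0.0, 0.547, 0.837, -0.0]
force: [1.0, -0.2, -0.1]
finger_gap: 0.999
grip_force: 0.0
```

```bash
cat > w.py <<'E'
import sys
from h import *
n=sys.argv[1]; s=state(); im,d=get_image("wrist"); cv2.imwrite(f"pics/{n}.png",im[:,:,::-1])
W=world("wrist",d,s); np.savez(f"pics/{n}.npz",W=W,pos=s['position'],q=s['tool_rot'])
print(s['t'],s['position'].round(1),s['tool_rot'].round(4),s['force'].round(1),s['joint_pos'].round(2),s['grip_force'],s['finger_gap'])
E
python3 w.py w1
```

```text
2.6 [663.5 127.  345.1] [-2.000e-04  5.473e-01  8.369e-01 -2.000e-04] [ 1.  -0.2 -0.1] [ 0.02  0.23  1.32 -0.    1.59 -0.39] 0.0 0.9988543274922845
```

View pics/w1.png

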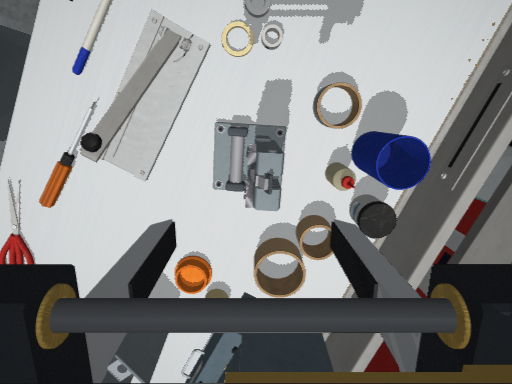

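```bash
cat > seg.py <<'E'
from h import *
def seg(W,box,bands,mn=30):
    r0,r1,c0,c1=box; Z=W[...,2]; m=np.zeros(Z.shape,bool); m[r0:r1,c0:c1]=1
    for lo,hi in bands:
        n,l,s,ce=cv2.connectedComponentsWithStats((m&(Z>lo)&(Z<hi)).astype(np.uint8))
        for i in range(1,n):
            if s[i,4]>mn:
                p=W[l==i]; c,sz,a=cv2.minAreaRect(p[:,:2].astype(np.float32))
                print(lo,hi,s[i],'zmed',round(float(np.median(p[:,2])),1),np.round(c,1),np.round(sz,1),round(a,2))
E
python3 - <<'E'
from seg import *
W=np.load("pics/w1.npz")['W']
print(np.median(W[20:60,130:140,2]))
seg(W,(110,220,200,300),((8,16),(28,36),(165,185),(125,150)))
a=cv2.imread("pics/w1.png"); cv2.imwrite("pics/w1c.png",cv2.resize(a[115:215,205:295],(540,600),interpolation=cv2.INTER_CUBIC))
Wt=world("top",np.load("pics/top0.npy")); 
print("cabinet",Wt[55:150:12,268:365:16].round(0).reshape(-1,3)[:,[0,1,2]].tolist()[-16:])
E
```

```text
0.8883040914838034
8 16 [ 213  122   73   68 1852] zmed 12.0 [658.8 120.5] [113.8 109.7] 20.05
28 36 [228 126  20   9  43] zmed 35.1 [625.5 159.6] [28.9  8.3] 5.51
28 36 [226 134  18  56 547] zmed 31.8 [640.3 109.8] [27.6 86.6] 23.18
165 185 [ 245  150   39   61 1566] zmed 177.3 [678.1 128.5] [41.  68.7] 20.03
125 150 [248 147  34   4  76] zmed 137.2 [666.5 158. ] [39.6  1.1] 21.95
125 150 [250 169   5  12  45] zmed 143.8 [665.2 123. ] [ 4.9 12.5] 21.88
125 150 [246 184   8   9  39] zmed 139.3 [669.4 105.3] [8.9 4.7] 18.67
cabinet [[763.0, -306.0, 191.0], [762.0, -343.0, 194.0], [750.0, -116.0, 140.0], [747.0, -155.0, 150.0], [745.0, -194.0, 154.0], [741.0, -232.0, 169.0], [739.0, -270.0, 173.0], [737.0, -307.0, 178.0], [734.0, -344.0, 187.0], [750.0, -119.0, 10.0], [737.0, -160.0, 64.0], [735.0, -202.0, 68.0], [734.0, -244.0, 67.0], [734.0, -286.0, 68.0], [734.0, -329.0, 65.0], [748.0, -387.0, -2.0]]
```

View pics/w1c.png

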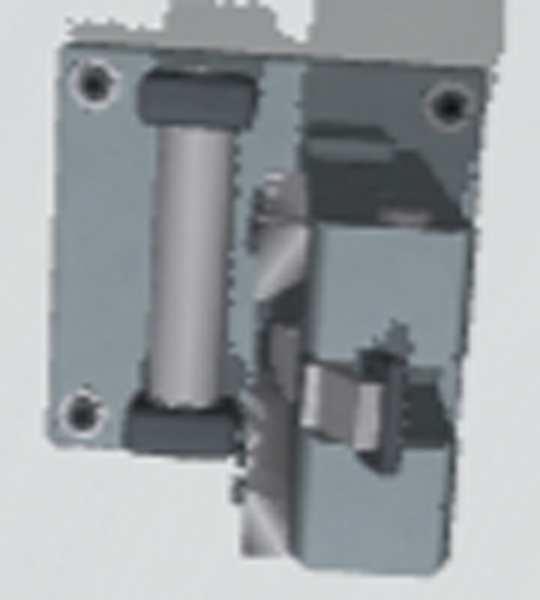

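Call:
jog_arm --increments "0 0 0 -34 -25 0 94;0 0 0 -34 -25 0 94;0 0 0 -34 -25 0 94;0 0 0 -34 -25 0 94;0 0 0 -34 -25 0 94;0 0 0 -34 -25 0 94;0 0 0 -34 -25 0 94;0 0 0 -34 -25 0 94;0 0 0 -34 -25 0 94;0 0 0 -34 -25 0 94;0 0 0.18 0 0 0 94;0 0 0.18 0 0 0 94;0 0 0.18 0 0 0 94;0 0 0.18 0 0 0 94;0 0 0.18 0 0 0 94;0 0 0.035 0 0 0 94;0 0 0 0 0 0 94"

```text
t: 4.78
position: [569.8, -284.4, 345.4]
tool_rot: [-0.0, 0.866, 0.501, -0.0]
force: [0.2, 0.1, 0.5]
finger_gap: 1.008
grip_force: 0.0
```

```bash
python3 w.py w2
python3 - <<'E'
from seg import *
W=np.load("pics/w2.npz")['W']
seg(W,(60,300,100,400),((115,126),(136,143),(148,158)))
E
```

```text
4.775 [ 569.8 -284.4  345.4] [-0.      0.8657  0.5006 -0.    ] [0.2 0.1 0.5] [-0.64  0.14  1.43 -0.    1.58 -0.12] 0.0 1.0077520500233996
115 126 [329  60  40  91 281] zmed 121.3 [ 711.8 -276.7] [120.5   2.7] 85.78
115 126 [247 108  27  36 957] zmed 120.0 [ 604.8 -242.5] [43.4 33. ] 60.06
115 126 [270 187  19   3  37] zmed 120.6 [ 586.5 -324.9] [ 1.2 23.9] 59.3
115 126 [235 226  53   4 155] zmed 121.2 [ 538.9 -361.4] [ 2.6 71.6] 60.69
136 143 [363  60   8  16  34] zmed 139.5 [ 742.4 -245.1] [18.1  0.9] 85.99
136 143 [370  79  29  67 155] zmed 139.6 [ 738.6 -300.8] [83.9  3.1] 87.66
136 143 [232 102  61   4 242] zmed 139.8 [ 619.6 -220.2] [ 3.4 70.7] 60.06
136 143 [233 148  59   5 287] zmed 139.2 [ 592.7 -267.8] [ 5.2 70.7] 60.19
136 143 [234 191  57   5 224] zmed 139.5 [ 565.8 -315.3] [ 4.7 70.9] 60.33
136 143 [235 232  55   4 204] zmed 139.4 [ 538.9 -362.8] [ 4.  70.9] 60.12
148 158 [367  60  33  84 301] zmed 153.1 [ 739.4 -288.2] [101.    1.8] 85.78
148 158 [ 242  156   29   36 1027] zmed 153.1 [ 572.8 -287.3] [43.3 34. ] 60.77
```

View pics/w2.png

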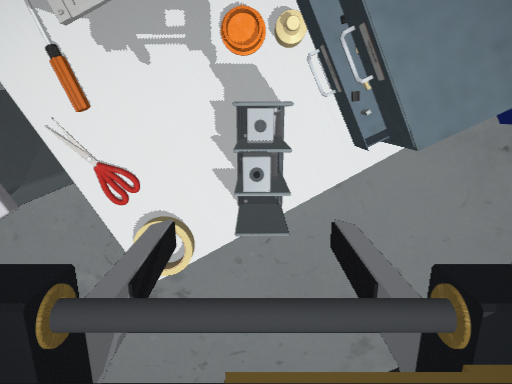

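Call:
jog_arm --increments "0 0 0 -1.4 3.7 30 94;0 0 0 0 0 40 94;0 0 0 0 0 40 94;0 0 0 0 0 40 94;0 0 0 0 0 35 94;0 0 0 0 0 25 94;0 0 0 0 0 13 94;0 0 0 0 0 5 94;0 0 0 0 0 0 20;0 0 0 0 0 0 20;0 0 0 0 0 0 20;0 0 0 0 0 0 20;0 0 0 0 0 0 20;0 0 0 0 0 0 20;0 0 0 0 0 0 20"

```text
t: 6.7
position: [572.3, -287.5, 117.4]
tool_rot: [-0.0, 0.866, 0.499, -0.0]
force: [-0.5, -0.7, 0.3]
finger_gap: 0.357
grip_force: 30.0
```

Call:
jog_arm --increments "0 0 0 0 0 -20 20;0 0 0 0 0 -40 20;0 0 0 0 0 -40 20;0 0 0 0 0 -40 20;0 0 0 0 0 -20 20;0 0 -0.175 0 0 0 20;0 0 -0.175 0 0 0 20;0 0 -0.175 0 0 0 20;0 0 -0.175 0 0 0 20;0 0 -0.175 0 0 0 20;0 0 0 41.5 -3 0 20;0 0 0 41.5 -3 0 20;0 0 0 41.5 -3 0 20;0 0 0 41.5 -3 0 20;0 0 0 41.5 -3 0 20;0 0 0 41.5 -3 0 20;0 0 0 0 0 50 20;0 0 0 0 0 50 20;0 0 0 0 0 40 20;0 0 0 0 0 0 20"

```text
t: 9.2
position: [467.0, -58.6, 134.0]
tool_rot: [-0.004, 0.573, 0.819, -0.001]
force: [-0.2, 0.1, -2.1]
finger_gap: 0.36
grip_force: 30.0
```

Run:
```python
from h import *
s=state();print(s['position'],s['force'],s['joint_pos'])
im,d=get_image("scene"); cv2.imwrite("pics/s1.png",im[100:340,180:500,::-1])
```

```text
[466.95782231 -58.59362914 133.9823608 ] [-0.20407143  0.07632293 -2.146859  ] [-3.66426998e-01 -9.93324557e-02  2.05961798e+00 -4.82018527e-06
  1.19016009e+00 -7.16468434e-01]
```

View pics/s1.png

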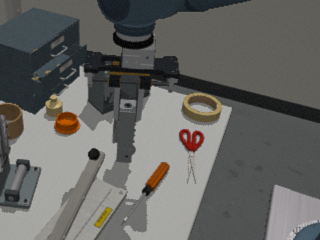

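Call:
jog_arm --increments "0 0 0 0 0 0 20;0 0 0 0 0 0 20"

```text
t: 9.5
position: [471.4, -60.3, 139.6]
tool_rot: [0.002, 0.573, 0.819, 0.0]
force: [-0.6, -0.3, -2.7]
finger_gap: 0.361
grip_force: 30.0
```

Run:
```python
from h import *
from scipy.spatial.transform import Rotation as R
s=state();print(s['position'],s['tool_rot'],s['dq'].round(3),s['force'])
W=world("top",np.load("pics/top0.npy"))
r=np.hypot(W[...,0]-467,W[...,1]+58.6); m=(W[...,2]>6)&(r<90); print(sorted(zip(r[m].round(),W[m].round().tolist()))[:8])
q=s['tool_rot']; M=R.from_quat([*q[1:],q[0]]).as_matrix(); print(M.round(4), np.degrees(np.arctan2(M[1,1],M[0,1])))
```

```text
[471.43572742 -60.32408849 139.58290276] [1.83279203e-03 5.73203490e-01 8.19410880e-01 4.57177368e-04] [ 0.001  0.005  0.009 -0.    -0.001 -0.002] [-0.63066321 -0.32661903 -2.74341278]
[(np.float64(2.0), [466.0, -57.0, 6.0]), (np.float64(6.0), [471.0, -62.0, 6.0]), (np.float64(15.0), [453.0, -62.0, 6.0]), (np.float64(25.0), [453.0, -38.0, 6.0]), (np.float64(25.0), [487.0, -73.0, 6.0]), (np.float64(27.0), [453.0, -81.0, 1293.0]), (np.float64(27.0), [453.0, -81.0, 1293.0]), (np.float64(27.0), [453.0, -81.0, 1293.0])]
[[-0.3429  0.9394  0.0035]
 [ 0.9394  0.3429 -0.0014]
 [-0.0025  0.0029 -1.    ]] 20.052222794679682
```

Call:
jog_arm --increments "0 0 0 0 0 12 20;0 0 0 0 0 10 20;0 0 0 0 0 6 20;0 0 0 0 0 1.5 20;0 0 0 0 0 0 20;0 0 0 0 0 0 20"

```text
t: 10.25
position: [470.0, -59.9, 109.3]
tool_rot: [-0.001, 0.573, 0.82, -0.001]
force: [-4.0, 0.4, 9.6]
finger_gap: 0.357
grip_force: 30.0
```

Call:
jog_arm --increments "0 0 0 0 0 0 94;0 0 0 0 0 0 94;0 0 0 0 0 0 94;0 0 0 0 0 0 94;0 0 0 0 0 0 94;0 0 0 0 0 -25 94;0 0 0 0 0 -40 94;0 0 0.1745 0 0 -25 94;0 0 0.1745 0 0 -30 94;0 0 0.1745 0 0 -30 94;0 0 0.1745 0 0 0 94;0 0 0.1745 0 0 0 94;0 0 0.1745 0 0 0 94;0 0 0.1745 0 0 0 94;0 0 0.1745 0 0 0 94;0 0 0.175 0 0 0 94;0 0 0 0 0 0 94;0 0 0 0 0 0 94"

```text
t: 12.5
position: [470.1, -59.8, 257.9]
tool_rot: [-0.0, 0.985, 0.175, -0.0]
force: [-0.5, 0.5, 0.1]
finger_gap: 1.0
grip_force: 0.0
```

```bash
python3 w.py w3
python3 - <<'E'
from seg import *
W=np.load("pics/w3.npz")['W']
seg(W,(0,300,100,400),((138,150),(90,102)))
s=state(); from scipy.spatial.transform import Rotation as R
q=s['tool_rot']; M=R.from_quat([*q[1:],q[0]]).as_matrix(); print(M.round(4), np.degrees(np.arctan2(M[1,1],M[0,1])))
E
```

```text
12.5 [470.1 -59.8 257.9] [-0.      0.9845  0.1752 -0.    ] [-0.5  0.5  0.1] [-0.37 -0.23  1.94 -0.    1.43  0.85] 0.0 1.0003662739926373
138 150 [115 125  23  28 410] zmed 141.2 [473.5  69.4] [17.6 23.5] 84.5
138 150 [ 231  170   46   36 1625] zmed 145.2 [471.2 -59.5] [33.9 43.6] 20.48
90 102 [234 152  40  13 384] zmed 98.1 [491.9 -52.1] [11.9 42.6] 19.75
[[ 0.9388  0.3445 -0.    ]
 [ 0.3445 -0.9388  0.    ]
 [-0.     -0.     -1.    ]] -69.84616313334558
```

Call:
jog_arm --increments "0 0 0 0.3 0 40 94;0 0 0 0 0 45 94;0 0 0 0 0 35 94;0 0 0 0 0 20 94;0 0 0 0 0 8 94;0 0 0 0 0 0 94;0 0 0 0 0 0 25;0 0 0 0 0 0 25;0 0 0 0 0 0 25;0 0 0 0 0 0 25;0 0 0 0 0 0 25;0 0 0 0 0 0 25;0 0 0 0 0 0 25"

```text
t: 14.18
position: [470.4, -59.8, 110.0]
tool_rot: [0.0, 0.985, 0.174, 0.0]
force: [-0.4, -1.1, -0.1]
finger_gap: 0.467
grip_force: 30.0
```

Call:
jog_arm --increments "0 0 0 0 0 -15 25;0 0 0 0 0 -35 25;0 0 0 0 0 -40 25;0 0 0 0 0 -40 25;0 0 0 0 0 -30 25;0 0 0 17 -8.7 0 25;0 0 0 34 -17.4 0 25;0 0 0 34 -17.4 0 25;0 0 0 34 -17.4 0 25;0 0 0 34 -17.4 0 25;0 0 0 34 -17.4 0 25;0 0 0 17 -8.7 0 25;0 0 0 0 0 0 25;0 0 0 0 0 0 25"

```text
t: 15.92
position: [625.7, 107.9, 270.0]
tool_rot: [0.0, 0.985, 0.174, -0.0]
force: [-0.3, 0.6, -3.4]
finger_gap: 0.47
grip_force: 30.0
```

```bash
python3 w.py w4
python3 - <<'E'
from seg import *
z=np.load("pics/w4.npz"); W=z['W']
t=z['pos'][2]
print("top cam check"); seg(W,(0,384,100,400),((168,184),(t+32,t+40),(t-16,t-8),(132,146)))
s=state(); from scipy.spatial.transform import Rotation as R
q=s['tool_rot']; M=R.from_quat([*q[1:],q[0]]).as_matrix(); print(M.round(4), np.degrees(np.arctan2(M[1,1],M[0,1])))
E
```

```text
15.925 [625.7 107.9 270. ] [ 1.000e-04  9.848e-01  1.739e-01 -3.000e-04] [-0.3  0.6 -3.4] [-0.01  0.17  1.53 -0.    1.44  1.21] 29.98439848423004 0.47027265182791717
top cam check
168 184 [ 212  106   83   49 2640] zmed 177.7 [678.7 127.5] [40.7 70.8] 20.02
302.0345259112854 310.0345259112854 [ 182  228  142   64 5937] zmed 305.4 [626.2 108.5] [34.8 67.7] 20.52
254.0345259112854 262.0345259112854 [ 219  184   69   22 1101] zmed 258.2 [647.  116.2] [11.9 42.8] 20.17
[[ 9.396e-01  3.422e-01 -3.000e-04]
 [ 3.422e-01 -9.396e-01 -2.000e-04]
 [-4.000e-04  1.000e-04 -1.000e+00]] -69.98853042449016
```

View pics/w4.png

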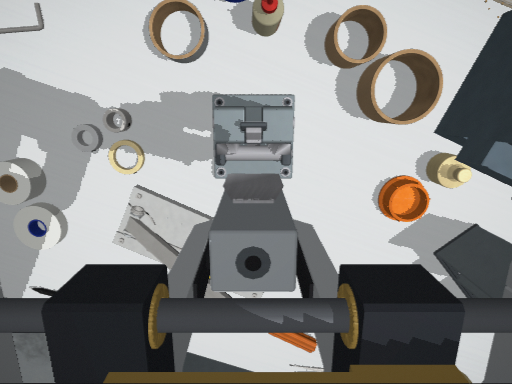

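Run:
```python
from h import *
z=np.load("pics/w4.npz"); W=z['W']; th=np.radians(20.0)
for name,f in (('w4',1),('w1',0)):
    z=np.load(f"pics/{name}.npz"); W=z['W']
    o=np.array([625.7,107.9]); D=W[...,:2]-o
    x=D@[np.cos(th),np.sin(th)]; y=D@[-np.sin(th),np.cos(th)]; Z=W[...,2]
    near=(abs(x-56)<45)&(abs(y)<50)
    k=near&(Z>166)&(Z<186)
    print(name,'y ext pct',np.percentile(y[k],[0.5,1,5,95,99,99.5]).round(1))
    for lo,hi in ((-32,-24),(24,32),(-6,6)):
        m=k&(y>lo)&(y<hi)
        xb=np.arange(28,82,2); print(lo,[(int(b),round(float(np.median(Z[m&(x>=b)&(x<b+2)])),1),int((m&(x>=b)&(x<b+2)).sum())) for b in xb if (m&(x>=b)&(x<b+2)).sum()>1])
    if f:
        m=(abs(Z-258.2)<4)&(abs(y)<30)&(x<40)&(x>10); print('tongue x',np.percentile(x[m],[1,5,95,99]).round(1),'y',np.percentile(y[m&(x>22)],[0.5,5,95,99.5]).round(1))
        m=(abs(Z-305.5)<3)&(abs(y)<30)&(abs(x)<40); print('top x',np.percentile(x[m&(abs(y)<12)],[1,99]).round(1))
c=camera_info('wrist')
a=cv2.imread("pics/w4.png"); cv2.imwrite("pics/w4c.png",cv2.resize(a[85:210,200:310],(528,600),interpolation=cv2.INTER_CUBIC))
```

```text
w4 y ext pct [-34.1 -32.4 -30.2  31.1  33.3  34.8]
-32 [(36, 174.0, 19), (38, 174.0, 24), (40, 174.1, 19), (42, 174.0, 16), (44, 173.4, 25), (46, 172.2, 18), (48, 177.9, 19), (50, 178.2, 20), (52, 178.2, 27), (54, 178.0, 21), (56, 177.8, 21), (58, 178.4, 29), (60, 178.0, 19), (62, 177.7, 28), (64, 178.3, 18), (66, 178.1, 27), (68, 178.1, 18), (70, 178.1, 18), (72, 178.0, 28), (74, 173.7, 20), (76, 169.4, 19)]
24 [(36, 173.9, 18), (38, 174.1, 27), (40, 174.3, 18), (42, 174.3, 18), (44, 173.5, 26), (46, 171.9, 18), (48, 177.4, 19), (50, 178.0, 20), (52, 178.3, 27), (54, 178.2, 19), (56, 178.2, 18), (58, 178.2, 27), (60, 178.3, 18), (62, 178.3, 27), (64, 178.1, 18), (66, 177.9, 28), (68, 178.3, 20), (70, 178.0, 29), (72, 177.6, 19), (74, 173.2, 19), (76, 169.9, 19)]
-6 [(44, 167.3, 13), (46, 173.6, 28), (48, 174.1, 28), (50, 177.8, 28), (52, 181.7, 28), (54, 185.0, 18), (60, 185.5, 4)]
tongue x [17.1 17.3 28.4 28.6] y [-17.7 -15.3  16.   18.6]
top x [-15.8  17.6]
w1 y ext pct [-32.5 -32.  -30.   32.3  34.3  35.1]
-32 [(36, 174.1, 14), (38, 174.1, 14), (40, 174.1, 9), (42, 173.6, 10), (44, 172.6, 13), (46, 173.3, 12), (48, 177.9, 10), (50, 177.5, 12), (52, 177.7, 13), (54, 177.7, 11), (56, 177.7, 10), (58, 178.3, 13), (60, 177.9, 14), (62, 177.7, 12), (64, 178.1, 9), (66, 177.8, 14), (68, 177.8, 14), (70, 177.8, 10), (72, 177.0, 10), (74, 172.4, 8), (76, 167.9, 4)]
24 [(36, 174.1, 14), (38, 174.2, 14), (40, 174.1, 11), (42, 174.0, 11), (44, 169.1, 14), (46, 173.5, 15), (48, 177.6, 14), (50, 178.4, 11), (52, 178.3, 12), (54, 178.3, 13), (56, 177.9, 16), (58, 178.1, 15), (60, 178.0, 12), (62, 178.1, 13), (64, 177.6, 10), (66, 178.0, 13), (68, 178.3, 14), (70, 178.1, 13), (72, 177.4, 9), (74, 172.9, 11), (76, 168.8, 2)]
-6 [(44, 168.3, 16), (46, 173.6, 16), (48, 174.1, 21), (50, 179.1, 21), (52, 183.5, 21), (54, 185.4, 4)]
```

View pics/w4c.png

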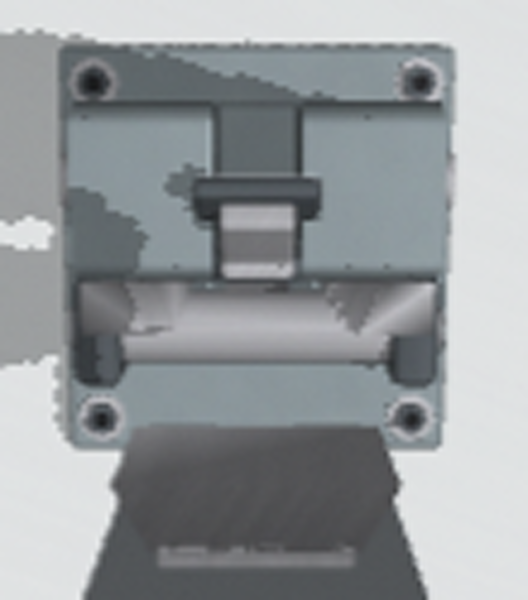

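Call:
jog_arm --increments "0 0 0 7.8 0.1 0 25;0 0 0 8 0.1 0 25;0 0 0 0 0 10 25;0 0 0 0 0 15 25;0 0 0 0 0 5 25;0 0 0 0 0 0 25;0 0 0 0 0 0 25"

```text
t: 16.85
position: [641.4, 113.6, 240.4]
tool_rot: [0.0, 0.985, 0.174, 0.0]
force: [0.1, 0.5, -1.4]
finger_gap: 0.466
grip_force: 30.0
```

```bash
python3 w.py w5
python3 - <<'E'
from h import *
z=np.load("pics/w5.npz"); W=z['W']; th=np.radians(20.0); t=z['pos']
D=W[...,:2]-t[:2]
x=D@[np.cos(th),np.sin(th)]; y=D@[-np.sin(th),np.cos(th)]; Z=W[...,2]
k=(abs(x-40)<45)&(abs(y)<50)&(Z>166)&(Z<186)
for lo,hi in ((-32,-22),(22,32)):
    m=k&(y>lo)&(y<hi); print(lo,[(float(b),round(float(np.median(Z[m&(x>=b)&(x<b+1)])),1)) for b in np.arange(16,66,1.) if (m&(x>=b)&(x<b+1)).sum()>2])
for X in (36,42,50): print('col y',X,np.percentile(y[k&(abs(x-X)<3)],[0.5,2,98,99.5]).round(1))
m=(abs(Z-t[2]+11.8)<3)&(abs(y)<30)&(x<40)&(x>10); print('tongue x',np.percentile(x[m],[1,95,99]).round(1),[np.percentile(y[m&(abs(x-X)<1)],[1,99]).round(1).tolist() for X in (22,24,26)])
E
```

```text
16.85 [641.4 113.6 240.4] [1.000e-04 9.847e-01 1.740e-01 5.000e-04] [ 0.1  0.5 -1.4] [0.   0.22 1.52 0.   1.4  1.22] 29.994305670261383 0.46628587885529743
-32 [(19.0, 173.6), (20.0, 173.8), (21.0, 173.6), (22.0, 174.1), (23.0, 173.8), (24.0, 174.2), (25.0, 173.9), (26.0, 174.4), (27.0, 173.8), (28.0, 172.0), (29.0, 170.5), (31.0, 174.9), (32.0, 177.7), (33.0, 178.5), (34.0, 178.1), (35.0, 178.1), (36.0, 177.8), (37.0, 178.0), (38.0, 177.9), (39.0, 178.3), (40.0, 178.0), (41.0, 177.8), (42.0, 178.3), (43.0, 177.9), (44.0, 178.1), (45.0, 178.0), (46.0, 178.5), (47.0, 177.7), (48.0, 177.9), (49.0, 178.0), (50.0, 178.1), (51.0, 177.9), (52.0, 178.5), (53.0, 178.2), (54.0, 177.9), (55.0, 178.1), (56.0, 177.8), (57.0, 175.8), (58.0, 172.3), (59.0, 169.6), (60.0, 167.2)]
22 [(19.0, 174.2), (20.0, 174.3), (21.0, 173.7), (22.0, 173.9), (23.0, 173.9), (24.0, 174.4), (25.0, 173.6), (26.0, 174.1), (27.0, 173.7), (28.0, 171.8), (29.0, 170.6), (31.0, 174.9), (32.0, 178.2), (33.0, 177.9), (34.0, 178.0), (35.0, 178.2), (36.0, 178.1), (37.0, 178.3), (38.0, 178.2), (39.0, 178.7), (40.0, 177.9), (41.0, 177.8), (42.0, 178.2), (43.0, 178.2), (44.0, 177.9), (45.0, 178.1), (46.0, 178.4), (47.0, 178.1), (48.0, 178.2), (49.0, 177.7), (50.0, 178.0), (51.0, 178.3), (52.0, 178.1), (53.0, 178.6), (54.0, 178.0), (55.0, 178.5), (56.0, 178.3), (57.0, 175.6), (58.0, 172.8), (59.0, 169.6), (60.0, 168.4)]
col y 36 [-32.  -31.3  31.8  32.8]
col y 42 [-34.4 -31.9  33.2  35.1]
col y 50 [-34.9 -32.5  34.5  35.5]
tongue x [17.  28.3 28.5] [[-14.5, 15.3], [-15.6, 16.5], [-16.6, 17.8]]
```

Call:
jog_arm --increments "0 0 0 -0.9 0 0 25;0 0 0 0 0 4 25;0 0 0 0 0 4 25;0 0 0 0 0 3 25;0 0 0 0 0 3 25;0 0 0 0 0 2 25;0 0 0 0 0 0 25"

```text
t: 17.77
position: [640.2, 113.2, 223.7]
tool_rot: [-0.0, 0.985, 0.174, -0.0]
force: [-0.3, -0.2, -3.1]
finger_gap: 0.471
grip_force: 30.0
```

Call:
jog_arm --increments "0 0 0 0 0 3 25;0 0 0 0 0 3 25;0 0 0 0 0 3 25;0 0 0 0 0 3 25;0 0 0 0 0 0 25;0 0 0 0 0 0 25"

```text
t: 18.52
position: [639.9, 113.0, 211.2]
tool_rot: [0.0, 0.985, 0.174, -0.001]
force: [-1.3, -1.3, -4.2]
finger_gap: 0.468
grip_force: 30.0
```

Call:
jog_arm --increments "0 0 0 0 0 3 25;0 0 0 0 0 4 25;0 0 0 0 0 4 25;0 0 0 0 0 4 25;0 0 0 0 0 4 25;0 0 0 0 0 0 25"

```text
t: 19.27
position: [639.8, 112.8, 192.9]
tool_rot: [0.0, 0.985, 0.174, -0.001]
force: [-4.0, -3.4, 0.8]
finger_gap: 0.465
grip_force: 30.0
```

Call:
jog_arm --increments "0 0 0 0 0 4 25;0 0 0 0 0 4 25;0 0 0 0 0 4 25;0 0 0 0 0 4 25;0 0 0 0 0 4 25;0 0 0 0 0 4 25;0 0 0 0 0 4 25;0 0 0 0 0 4 25;0 0 0 0 0 4 25;0 0 0 0 0 4 25;0 0 0 0 0 2 25;0 0 0 0 0 0 25"

```text
t: 20.78
position: [639.7, 112.8, 150.7]
tool_rot: [0.0, 0.985, 0.174, -0.001]
force: [-4.4, -2.1, -0.8]
finger_gap: 0.47
grip_force: 30.0
```

Nearly home (expected TCP z ≈ 145.8). Now down in small steps onto the stop.

Call:
jog_arm --increments "0 0 0 0 0 2 25;0 0 0 0 0 2 25;0 0 0 0 0 1 25;0 0 0 0 0 1 25;0 0 0 0 0 1 25;0 0 0 0 0 0 25;0 0 0 0 0 0 25"

```text
t: 21.65
position: [639.9, 112.9, 146.0]
tool_rot: [0.0, 0.985, 0.174, -0.001]
force: [-9.4, -3.0, 8.9]
finger_gap: 0.466
grip_force: 30.0
```

```bash
python3 w.py w6
python3 - <<'E'
import cv2
a=cv2.imread("pics/w6.png"); cv2.imwrite("pics/w6c.png",cv2.resize(a[90:290,150:350],(600,600),interpolation=cv2.INTER_CUBIC))
E
```

```text
21.65 [639.9 112.9 146. ] [ 3.000e-04  9.847e-01  1.741e-01 -7.000e-04] [-9.4 -3.   8.9] [ 0.    0.3   1.6  -0.    1.24  1.22] 29.999882876873016 0.46647382521406316
```

View pics/w6c.png

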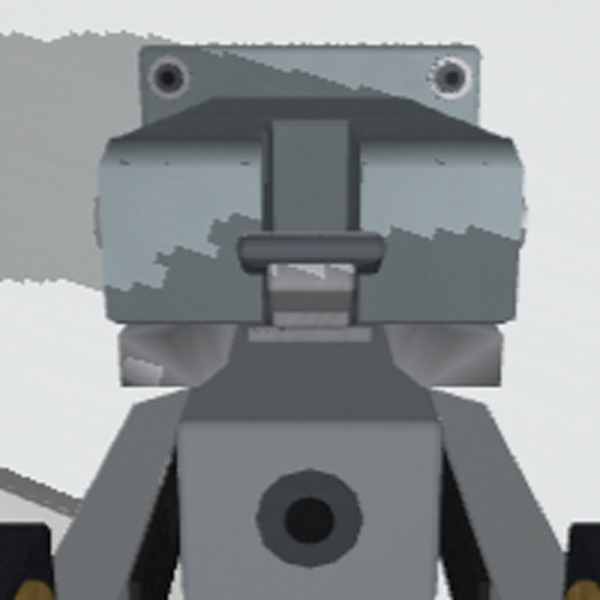

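Call:
jog_arm --increments "0 0 0 0 0 1.5 25;0 0 0 0 0 1.5 25;0 0 0 0 0 1.5 25;0 0 0 0 0 0 25;0 0 0 0 0 0 25"

```text
t: 22.32
position: [640.4, 112.9, 145.9]
tool_rot: [0.001, 0.985, 0.174, -0.0]
force: [-17.9, -3.6, 26.3]
finger_gap: 0.465
grip_force: 30.0
```

```bash
python3 w.py w7
python3 - <<'E'
from h import *
z=np.load("pics/w7.npz"); W=z['W']; th=np.radians(20.0); t=z['pos']
D=W[...,:2]-t[:2]; x=D@[np.cos(th),np.sin(th)]; y=D@[-np.sin(th),np.cos(th)]; Z=W[...,2]
print('top z',np.median(Z[(abs(y)<15)&(abs(x)<15)&(abs(Z-180)<10)]), 'column',np.median(Z[(abs(x-45)<8)&(abs(abs(y)-25)<6)]))
for n in ('w5','w6','w7'):
    z=np.load(f"pics/{n}.npz"); W=z['W']; D=W[...,:2]-[639.9,112.9]; x=D@[np.cos(th),np.sin(th)]; y=D@[-np.sin(th),np.cos(th)]; Z=W[...,2]
    print(n,[(int(b),round(float(np.median(Z[(abs(y-.5)<5)&(x>=b)&(x<b+2)])),1)) for b in range(18,52,2) if ((abs(y-.5)<5)&(x>=b)&(x<b+2)).sum()>3])
E
```

```text
22.325 [640.4 112.9 145.9] [ 6.000e-04  9.847e-01  1.743e-01 -4.000e-04] [-17.9  -3.6  26.3] [ 0.    0.3   1.6  -0.    1.24  1.22] 30.003280341625214 0.46516420765876665
top z 181.46513206930706 column 178.09905821183892
w5 [(18, 257.3), (20, 364.8), (22, 365.3), (24, 354.9), (26, 355.7), (28, 354.8), (30, 353.2), (32, 174.0), (34, 175.9), (36, 179.4), (38, 183.3), (40, 187.2), (42, 187.2), (44, 186.7), (46, 188.2), (48, 187.2), (50, 118.1)]
w6 [(18, 268.6), (20, 270.9), (22, 260.4), (24, 261.2), (26, 261.1), (28, 259.4), (30, 258.1), (32, 173.6), (34, 175.4), (36, 179.2), (38, 119.9), (40, 186.5), (42, 187.6), (44, 186.6), (46, 188.3), (48, 187.3), (50, 118.2)]
w7 [(18, 135.1), (20, 270.7), (22, 260.0), (24, 261.0), (26, 261.1), (28, 259.9), (30, 258.1), (32, 173.6), (34, 175.6), (36, 179.2), (38, 181.6), (40, 186.7), (42, 187.5), (44, 186.7), (46, 188.1), (48, 187.4), (50, 118.2)]
```

Call:
jog_arm --increments "0 0 0 0 0 -3 25;0 0 0 0 0 -3 25;0 0 0 0 0 -2 25;0 0 0 0 0 -2 25;0 0 0 0 0 -2 25;0 0 0 0 0 0 25;0 0 0 0 0 0 25"

```text
t: 23.25
position: [639.9, 112.8, 148.4]
tool_rot: [0.0, 0.985, 0.174, -0.001]
force: [5.1, -3.8, -17.9]
finger_gap: 0.466
grip_force: 30.0
```

Call:
jog_arm --increments "0 0 0 0 0 2 25;0 0 0 0 0 2 25;0 0 0 0 0 2 25;0 0 0 0 0 1 25;0 0 0 0 0 1 25;0 0 0 0 0 0 25;0 0 0 0 0 0 25"

```text
t: 24.12
position: [640.1, 112.9, 146.2]
tool_rot: [0.0, 0.985, 0.174, -0.0]
force: [-7.4, -4.9, 3.7]
finger_gap: 0.463
grip_force: 30.0
```

Call:
jog_arm --increments "0 0 0 0 0 1 25;0 0 0 0 0 1 25;0 0 0 0 0 0 25;0 0 0 0 0 0 70;0 0 0 0 0 0 70;0 0 0 0 0 0 70;0 0 0 0 0 0 70;0 0 0 0 0 -5 70;0 0 0 0 0 -15 70;0 0 0 0 0 -40 70;0 0 0 0 0 -40 70;0 0 0 -15 0 -30 70;0 0 0 -15 0 0 70;0 0 0 0 0 0 70"

```text
t: 25.88
position: [612.1, 102.9, 273.2]
tool_rot: [0.0, 0.985, 0.174, 0.001]
force: [0.0, 0.0, 0.1]
finger_gap: 0.741
grip_force: 0.0
```

```bash
python3 w.py w8
python3 - <<'E'
from seg import *
z=np.load("pics/w8.npz"); W=z['W']; th=np.radians(20.0)
seg(W,(0,384,80,430),((179.8,184),),100)
D=W[...,:2]-[639.9,112.9]; x=D@[np.cos(th),np.sin(th)]; y=D@[-np.sin(th),np.cos(th)]; Z=W[...,2]
print('top z',np.median(Z[(abs(y)<15)&(abs(x)<15)&(abs(Z-180)<10)]), 'column',np.median(Z[(abs(x-45)<8)&(abs(abs(y)-25)<6)]))
im,d=get_image("scene"); cv2.imwrite("pics/s2.png",cv2.resize(im[140:310,140:350,::-1],(740,600)))
E
```

```text
25.875 [612.1 102.9 273.2] [2.000e-04 9.848e-01 1.739e-01 1.100e-03] [0.  0.  0.1] [-0.02  0.13  1.57  0.    1.44  1.21] 0.0 0.7413046309875377
179.8 184 [ 228  144   51   39 1811] zmed 181.0 [639.2 113.1] [33.5 43.6] 19.96
top z 181.1144508278786 column 178.0565107450259
```

View pics/s2.png

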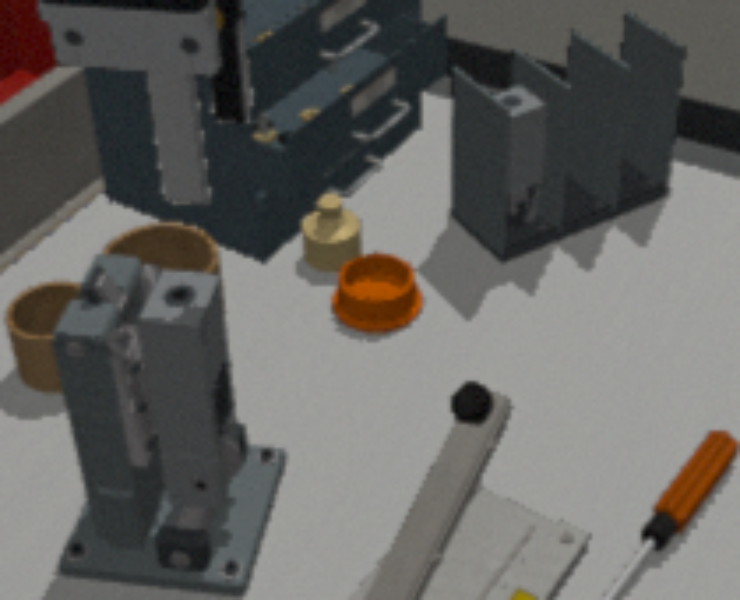

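The picture shows the round-knife cartridge seated on the post at about (180,380), with its top measured at z = 181.0 as required. The razor cartridge is still in its bay at (520,150), and the gripper is clear of everything.

```bash
python3 -c "
from plant import *
print(hand_in())"
```

```text
the job is handed in; nothing more can be done
None
```

The round-knife cartridge is fully home on the knife post (top at z = 181 mm, as required), and an 18 N upward tug confirmed the catch holds it. The gripper is clear, the razor cartridge is still in its bay, and I handed the job in at about 26 s.

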